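Sort the salvaged parts of a dismantled computer

ROBOT

A 6-joint arm with a two-finger parallel gripper is mounted at the origin on the work surface. World frame = base frame: x ahead of the robot, y to its left, z up, the work surface at z = 0. Lengths are in m, angles in rad, forces in N, time in s.
With the tool pointing down it reaches from about 0.2 to 0.875 m from the base axis. Payload 3.4 kg.
Tool frame: the origin (TCP) lies on the front face of the gripper's body, between the roots of the fingers; the fingertips stand 97 mm ahead of it and the grasp point (between the pads) lies 78 mm ahead of it (bot.tip_reach is the distance from the TCP to the fingertips, in m); z points along the fingers, y is the line along which they close (so a half turn about z gives the same grasp; the last joint's range is limited). The gripper opens to 94 mm and grips with 3 to 60 N. Pads are 16 mm wide; open, the fingers measure 119 mm over their backs; the gripper's body (75 mm by 177 mm) begins 78 mm behind the grasp point.
Start: joints at [1.132, 0.276, 1.505, -0, 1.361, -0.121], TCP at [0.18, 0.546, 0.303] pointing down, gripper open.
Joint ranges: [-2.89, 2.89], [-0.75, 2.08], [0.22, 2.7], [-1.18, 4.32], [0.11, 2.71], [-2.7, 2.7]. Speed limits (rad/s): [2.57, 2.57, 3.14, 3.14, 3.14, 3.14].

INTERFACE

Orientations are given as a unit quaternion [w, x, y, z].
In Python, from station import sensors, eyes, finish_job, bot gives the robot as it stands. The module is installed in compiled form; this text tells all that it offers.
- The arm moves only by the tool apply_moves, never from a script. Its argument "steps" is a list of rows, each a list of 7 numbers: the turn, a rotation vector about the tool's x, y, z normalised to -1 to 1, where 1 is 6 degrees, then the shift along the tool's x, y, z normalised to -1 to 1, where 1 is 0.04 m, then the finger opening in mm, from 0 to 94. A call has 1 to 12 rows; each row shifts and turns the commanded pose from where the row before left it, along the tool's axes as they then stand; what a row does not reach is not made up. A row lasts 1/8 s, in which the tool goes at most 62.5 mm and 10.7 degrees, less where a joint would pass 70% of its speed; a pose out of reach is approached as far as the arm can. A call with a number of a shift or a turn outside -1 to 1 is refused whole. A call with a gripper value outside its range is refused whole. The fingers move at their own pace and stop on an object; "newtons" is the grip in N (left out, the last holds). Time passes only in rows, so rows that do not move let the fingers close. It gives the time, the measured TCP pose, the force, the opening and the grip force at its end, in the units of the state.
- sensors.get_obs(): the state, without advancing time (a new reading comes with each control period).
- eyes.camera(name): name is "scene" or "top"; returns a dict with "image" (420x560x3 uint8, blue, green, red), "fx", "fy", "cx", "cy" (pixels), "D" ([k1, k2, p1, p2, k3] as OpenCV has them; the pictures are not rectified), "xyz" and "orientation" of the camera in the world. Camera axes: x right, y up, looking along -z (the intrinsics and any distortion apply to the point x, -y, -z); pixel columns grow to the right and rows downward; lengths in m; the calibration is good to about 2 mm. A picture is of the moment at which its call begins. There is no depth.
- finish_job(): hands the job in; it is judged then, once.
The state is a dict: "time": time; "joint_positions": joint angles; "qvel": joint speeds; "effort": joint torques, N m; "ee_pos": TCP position; "tcp_rot": TCP orientation; "ft_force": force on the tool from outside, world axes, zero at the start; "torque": the same for the moment, N m; "grip_width": finger opening in m; "finger_force": force on a finger pad.
Only numpy, scipy, OpenCV 4.12 (cv2) and the standard library are available. Lean on these libraries where they do the work, as an engineer would, in place of code of your own. Each camera call takes 0.05 s, during which the arm holds its last target. There are 200 camera calls.

TASK

Sort the five salvaged parts, all standing upright: put the two finned heat sinks on the pivoting tray, one in the middle of each pan so that it stays level, one round motor in each bay of the two-bay tray, and the transformer in the middle of the round tub. Do not push the hard disk or the screwdriver about.

Things in the scene. Friction and masses are not known exactly. Their poses are not given: they have to be found in the camera images.
- heatsink_1: one of two identical finned aluminium heat sinks: a square block 50 x 50 mm, 38 mm high, with eight upright plate fins running along its own x on a dark base; about 250 g; solid enough to be gripped across the fins or on their ends. Origin: centre of the underside, z up. Stands on the table at the start.
- heatsink_2: one of two identical finned aluminium heat sinks: a square block 50 x 50 mm, 38 mm high, with eight upright plate fins running along its own x on a dark base; about 250 g; solid enough to be gripped across the fins or on their ends. Origin: centre of the underside, z up. Stands on the table at the start.
- motor_1: one of two identical small electric motors: an upright plain steel can, 42 mm diameter, 39 mm high, with a 6 mm shaft stub in a black collar on top (45 mm high in all); about 200 g. Origin: centre of the underside, z up. Stands on the table at the start.
- motor_2: one of two identical small electric motors: an upright plain steel can, 42 mm diameter, 39 mm high, with a 6 mm shaft stub in a black collar on top (45 mm high in all); about 200 g. Origin: centre of the underside, z up. Stands on the table at the start.
- transformer: the one mains transformer: a dark laminated iron core with copper winding bulging on both sides (pale tape on top of it), 50 mm along its x, 44 mm along its y, 44 mm high, about 350 g; may be gripped as a plain block across either pair of sides. Origin: centre of the underside, z up.
- rocker: pivoting steel tray: a see-saw with two square pans on a fixed blue stand (52 mm high). Origin on the pivot axis, 45 mm above the table; x along the axis, y along the see-saw. Pan centres at y = +-70 mm; pans 84 mm square (80 inside), floor 2 mm and rim 12 mm above the origin. A weak spring holds it level when empty; one heat sink tips it to its stop, 0.12 rad (pan ends +-8 mm); two level it.
- bay_tray: the grey plastic tray with two bays, fixed to the table: 106 mm along its x, 163 mm along its y, walls 26 mm high and 5 mm thick, floor 5 mm thick, one cross wall in the middle (at y = 0). Bay centres at y = +39.5 and -39.5 mm; each bay is 96 mm (x) by 74 mm (y) inside. Origin: centre of the underside, z up.
- tub: the round open steel tub, fixed to the table: 130 mm across at the rim, 120 mm at the foot, 40 mm high, wall 4 mm, floor 4 mm thick. Origin: centre of the underside, z up.
- drive: bystander: a flat notebook hard disk lying on the table, 70 mm along its x, 100 mm along its y, 9.5 mm thick, about 120 g. Not part of the job. Origin: centre of the underside.
- screwdriver: bystander: a screwdriver lying on the table at the far edge of the working area. Not part of the job. Origin: its underside, near mid-length.
Not all that is in view belongs to the job. Leave any pink look-alike of the transformer alone.

How it is judged:
By the outcome, as a careful person would: the job done as asked, in the order asked, and still so for the second after the job is handed in, with the robot touching nothing.
It also fails if it takes over 115 s, if anything falls off the work surface, if the arm or the gripper's body presses on something with over 40 N, if the wrist force passes 120 N, or if a joint passes its speed limit or range.

## Working session

There is one attempt and no reset: what is moved stays moved. The work goes in short steps, Python scripts to look and compute and a tool call to move; the robot and the scene stay as the last step left them, time stands still between calls to the robot, and variables do not carry over. Pictures are saved under pics/ and viewed, at most 14 in all, crops included, and the job is handed in when it is done.

Besides the shell and the picture viewer there is one more tool, called as a command line: name --pt "numbers of a row" for each row, then --argument value for the rest. apply_moves: Moves the arm, as the interface text tells. Scaled input: -1 to 1 covers 0.04 m each way for a shift and 6 degrees each way for a turn. Its arguments: {"type":"object","properties":{"steps":{"type":"array"},"newtons":{"type":"number"}},"required":["steps"]}

```bash
mkdir -p pics
python3 - <<'E'
from station import sensors, eyes
import cv2
print(sensors.get_obs())
for n in("scene","top"):
    c=eyes.camera(n); cv2.imwrite(f"pics/{n}0.png",c["image"])
    print({k:v for k,v in c.items() if k!="image"})
E
```

```text
{'time': 0.0, 'joint_positions': array([ 1.13201928e+00,  2.76533559e-01,  1.50606540e+00, -7.66504872e-07,
        1.36067154e+00, -1.20999824e-01]), 'qvel': array([ 0.00108729,  0.00035205, -0.00013329, -0.0001388 , -0.00073881,
       -0.0001368 ]), 'effort': array([-5.49961933e-04, -4.04592919e+01, -2.37228173e+01,  7.01093464e-02,
        3.44104017e-02, -1.36167591e-04]), 'ee_pos': array([0.17950863, 0.54587114, 0.30186661]), 'tcp_rot': array([-2.31390414e-04,  1.58220782e-01,  9.87403403e-01, -8.06378896e-04]), 'ft_force': array([ 0.08593609, -0.11401141,  0.01623267]), 'torque': array([-0.05399805, -0.00334113,  0.02559889]), 'finger_force': 0.0, 'grip_width': 0.09374227676419776}
{'fx': 395.128125282817, 'fy': 395.128125282817, 'cx': 280.0694466903942, 'cy': 206.34019386796496, 'D': array([-0.10110748,  0.        ,  0.        ,  0.        ,  0.        ]), 'xyz': array([0.88935266, 0.30333355, 0.78069821]), 'orientation': array([0.35428131, 0.10193156, 0.25508075, 0.89388395])}
{'fx': 414.74735707779394, 'fy': 414.74735707779394, 'cx': 280.9990150842061, 'cy': 209.08033659127733, 'D': array([-0.08674371,  0.        ,  0.        ,  0.        ,  0.        ]), 'xyz': array([ 0.42482656, -0.00884962,  0.97888543]), 'orientation': array([ 0.70772266,  0.06222524, -0.06918829, -0.70033537])}
```

View pics/top0.png

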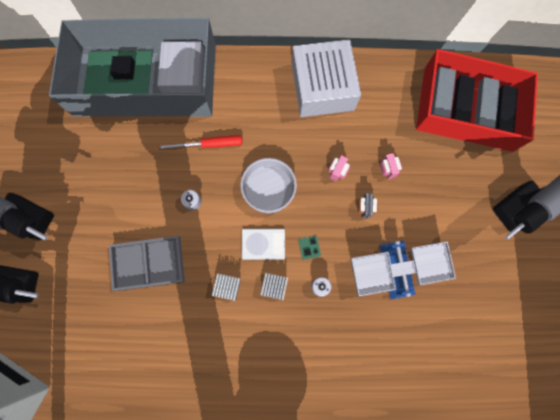

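View pics/scene0.png

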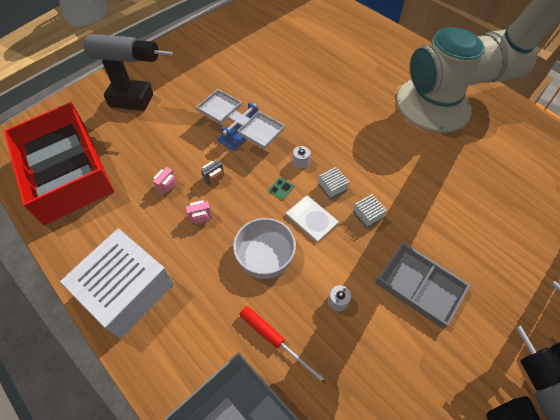

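Top view: heat sinks are at (226,287) and (274,287), motors at (190,200) and (321,287). The tub is at (268,186), bay tray at (146,263), rocker at (402,268), drive at (263,244), and screwdriver at (205,143).
Transformer candidates: pink (339,168), pink (391,166), dark with pale tape (368,205). By the description I choose the dark one, and a close crop will check it.

```bash
cat > h.py <<'E'
import numpy as np, cv2
from scipy.spatial.transform import Rotation as R
from station import sensors, eyes
def cam(n):
    c=eyes.camera(n); c["K"]=np.array([[c["fx"],0,c["cx"]],[0,c["fy"],c["cy"]],[0,0,1]])
    c["R"]=R.from_quat(np.roll(c["orientation"],-1)).as_matrix(); return c
def px2w(c,uv,z):
    p=cv2.undistortPoints(np.array(uv,float).reshape(-1,1,2),c["K"],c["D"])[:,0]
    d=np.c_[p[:,0],-p[:,1],-np.ones(len(p))]@c["R"].T
    return c["xyz"]+d*((z-c["xyz"][2])/d[:,2])[:,None]
def w2px(c,P):
    q=(np.atleast_2d(P)-c["xyz"])@c["R"]; q=q*[1,-1,-1]
    return cv2.projectPoints(q.reshape(-1,1,3),np.zeros(3),np.zeros(3),c["K"],c["D"])[0][:,0]
def crop(c,x0,y0,x1,y1,s,f):
    cv2.imwrite(f,cv2.resize(c["image"][y0:y1,x0:x1],None,fx=s,fy=s,interpolation=cv2.INTER_CUBIC))
E
python3 - <<'E'
from h import *
t=cam("top");s=cam("scene")
crop(t,170,150,460,312,2.75,"pics/t1.png")
crop(s,145,80,475,330,2.4,"pics/s1.png")
for n,uv,z in [("hs1",(226,287),.038),("hs2",(274,287),.038),("m1",(190,200),.04),("m2",(321,287),.04),("tr",(368,205),.044),("tub",(268,186),.04),("bay",(146,263),.026),("rock",(402,268),.057),("drive",(263,244),.01)]:
    print(n,px2w(t,uv,z)[0].round(3))
E
```

```text
hs1 [0.423 0.104 0.038]
hs2 [ 0.425 -0.003  0.038]
m1 [0.621 0.194 0.04 ]
m2 [ 0.425 -0.108  0.04 ]
tr [ 0.613 -0.218  0.044]
tub [0.656 0.013 0.04 ]
bay [0.475 0.292 0.026]
rock [ 0.468 -0.288  0.057]
drive [0.524 0.024 0.01 ]
```

View pics/t1.png

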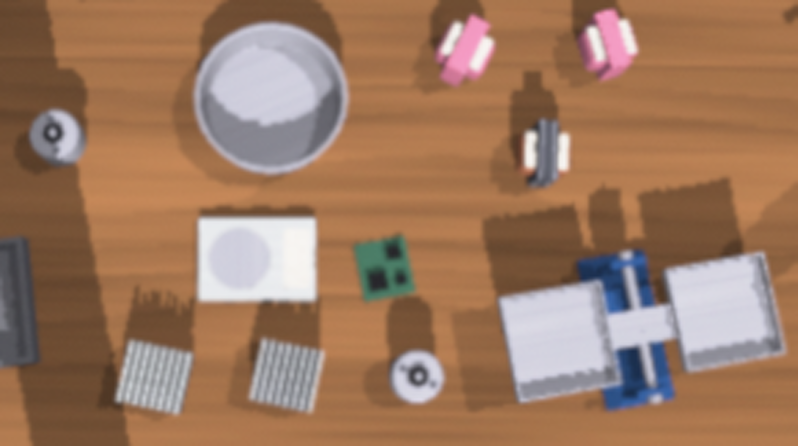

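View pics/s1.png

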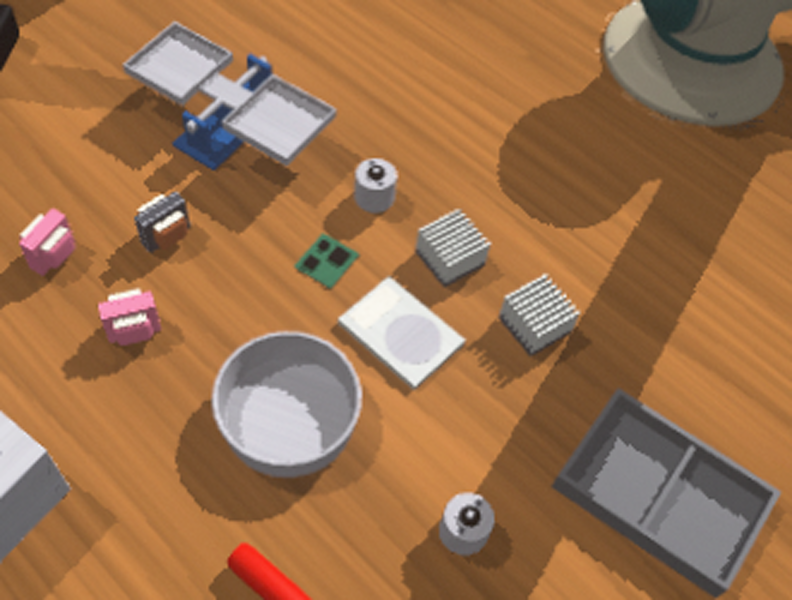

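The dark transformer is confirmed at crop (546,152), with a dark core and copper windings. Heat-sink tops are at crop (154,378) and (287,376), motor collars at (53,133) and (417,376). Now I'll turn these into metric positions.

Run:
```python
from h import *
t=cam("top");s=cam("scene")
T=lambda a:np.array(a)/2.75+[170,150]-.3
S=lambda a:np.array(a)/2.4+[145,80]-.3
def quad(n,q,z):
    p=px2w(t,q,z)[:,:2]; e=np.roll(p,-1,0)-p
    print(n,p.mean(0).round(4),"edge",np.linalg.norm(e,axis=1).round(3),"ang",np.degrees(np.arctan2(e[:,1],e[:,0])).round(1))
quad("hs1",T([(131,341),(193,354),(180,414),(116,402)]),.038)
quad("hs2",T([(264,340),(324,348),(312,412),(250,400)]),.038)
quad("panL",T([(500,297),(602,281),(618,384),(519,402)]),.057)
quad("panR",T([(665,270),(764,253),(785,352),(687,370)]),.057)
quad("bay",np.array([(109,244),(180,236),(184,284),(114,290)]),.026)
quad("drive",T([(199,217),(317,216),(317,301),(198,301)]),.0095)
for n,a,z in[("m1",(53,133),.041),("m2",(417,376),.041),("tr",(546,150),.044),("trtop",(547,118),.044),("trbot",(541,186),.044),("tub",(271,98),.04)]: print(n,px2w(t,T([a]),z)[0].round(4))
print("scene:")
for n,a,z in[("hs1",(540,300),.038),("hs2",(453,230),.038),("m1",(469,515),.045),("m2",(376,172),.045),("panL",(279,117),.05),("panR",(178,62),.05),("tub",(287,398),.04)]: print(n,px2w(s,S([a]),z)[0].round(4))
# bay outline by mask
hsv=cv2.cvtColor(t["image"],cv2.COLOR_BGR2HSV); m=(hsv[...,1]<70).astype(np.uint8)
cs,_=cv2.findContours(m,cv2.RETR_EXTERNAL,cv2.CHAIN_APPROX_NONE)
for c in cs:
    if 150<cv2.contourArea(c)<8000:
        (x,y),wh,a=cv2.minAreaRect(c); print("blob",round(x),round(y),np.round(wh,1),round(a,1), px2w(t,[(x,y)],.03)[0][:2].round(4))
```

```text
hs1 [0.4232 0.1039] edge [0.052 0.049 0.053 0.05 ] ang [-100.9  169.    80.4  -12.1]
hs2 [ 0.4267 -0.0039] edge [0.049 0.052 0.051 0.05 ] ang [-97.  169.7  79.8 -12.4]
panL [ 0.4553 -0.2232] edge [0.085 0.083 0.082 0.085] ang [ -80.9 -172.8  100.1    9.4]
panR [ 0.4797 -0.361 ] edge [0.086 0.082 0.084 0.082] ang [ -80.3 -170.8   99.8   10.4]
bay [0.4739 0.2905] edge [0.168 0.111 0.162 0.107] ang [ -82.7 -172.4   95.9   10.6]
drive [0.5244 0.0228] edge [0.101 0.073 0.101 0.072] ang [ -88.9 -179.6   90.6    0.8]
m1 [0.625  0.1962 0.041 ]
m2 [ 0.4267 -0.1091  0.041 ]
tr [ 0.6146 -0.219   0.044 ]
trtop [ 0.6422 -0.2207  0.044 ]
trbot [ 0.5839 -0.2138  0.044 ]
tub [0.6576 0.0129 0.04  ]
scene:
hs1 [0.4231 0.1015 0.038 ]
hs2 [ 0.4231 -0.0087  0.038 ]
m1 [0.6276 0.1968 0.045 ]
m2 [ 0.4307 -0.1076  0.045 ]
panL [ 0.4549 -0.2262  0.05  ]
panR [ 0.4808 -0.3628  0.05  ]
tub [0.6625 0.016  0.04  ]
blob 24 386 [48. 66.] 0.0 [0.1908 0.5585]
blob 321 287 [19.1 19.1] 45.0 [ 0.4266 -0.1095]
blob 274 286 [24.3 23.5] 12.5 [ 0.4267 -0.0022]
blob 226 287 [24.7 24.3] 14.0 [0.4235 0.106 ]
blob 19 284 [36. 38.] 90.0 [0.4191 0.5908]
blob 403 268 [57.  99.9] 79.1 [ 0.4683 -0.2985]
blob 146 263 [47.  74.4] 82.3 [0.4745 0.2915]
blob 263 244 [31. 44.] 90.0 [0.5228 0.0231]
blob 23 218 [59.2 36.9] 24.0 [0.5746 0.5986]
blob 368 205 [24. 16.] 90.0 [ 0.6156 -0.2215]
blob 191 200 [21.2 18.4] 45.0 [0.6239 0.1948]
blob 532 206 [46.1 73. ] 67.8 [ 0.6187 -0.6267]
blob 268 186 [55. 56.] 90.0 [0.6597 0.0137]
blob 496 103 [38.7 50.5] 5.9 [ 0.8833 -0.562 ]
blob 463 98 [17.2 43.4] 7.1 [ 0.8953 -0.4755]
blob 444 92 [19.2 48.2] 7.6 [ 0.9106 -0.4262]
```

```bash
cat > plan.py <<'E'
import sys
from h import *
# usage: plan.py x y z yaw N : N equal rows (turn z, shift x,y,z) from the current pose; yaw = heading of tool y, deg
x,y,z,yaw=map(float,sys.argv[1:5]); N=int(sys.argv[5])
o=sensors.get_obs(); M=R.from_quat(np.roll(o["tcp_rot"],-1)).as_matrix(); p=o["ee_pos"]
yw=np.degrees(np.arctan2(M[1,1],M[0,1])); dt=(yw-yaw+180)%360-180; w=dt/N   # + turn about tool z lowers heading
d=M.T@(np.array([x,y,z])-p)
A=sum(R.from_euler("z",k*w,degrees=True).as_matrix() for k in range(N))
s=np.linalg.solve(A,d)
print("t",round(o["time"],2),"pos",p.round(4),"yaw",yw.round(2),"tilt",np.degrees(M[:2,2]).round(2),"F",o["ft_force"].round(1),"w",round(o["grip_width"],4),"ff",round(o["finger_force"],1))
print("row",round(w/6,3),(s/.04).round(3))
E
python3 plan.py .423 .104 .22 -11.5 16
```

```text
t 0.3 pos [0.1796 0.5461 0.3024] yaw 71.79 tilt [-0.01 -0.03] F [-0.1  0.3 -0. ] w 0.094 ff 0.0
row 0.868 [-0.86  -0.059  0.129]
```

apply_moves --pt "0 0 0.868 -0.86 -0.059 0.129 80" --pt "0 0 0.868 -0.86 -0.059 0.129 80" --pt "0 0 0.868 -0.86 -0.059 0.129 80" --pt "0 0 0.868 -0.86 -0.059 0.129 80" --pt "0 0 0.868 -0.86 -0.059 0.129 80" --pt "0 0 0.868 -0.86 -0.059 0.129 70" --pt "0 0 0.868 -0.86 -0.059 0.129 66" --pt "0 0 0.868 -0.86 -0.059 0.129 66" --pt "0 0 0.868 -0.86 -0.059 0.129 66" --pt "0 0 0.868 -0.86 -0.059 0.129 66" --pt "0 0 0.868 -0.86 -0.059 0.129 66" --pt "0 0 0 0 0 0 66"

```text
time: 1.8
ee_pos: [0.4225, 0.2735, 0.2456]
tcp_rot: [-0.0, 0.613, 0.79, -0.001]
ft_force: [-0.2, -0.3, -0.4]
grip_width: 0.0661
finger_force: 0.0
```

```bash
python3 plan.py .423 .104 .19 -11.5 6
```

```text
t 1.8 pos [0.4225 0.2735 0.2456] yaw 14.35 tilt [-0.05 -0.04] F [-0.2 -0.3 -0.4] w 0.0661 ff 0.0
row 0.718 [-0.711 -0.042  0.232]
```

apply_moves --pt "0 0 0.718 -0.711 -0.042 0.232 66" --pt "0 0 0.718 -0.711 -0.042 0.232 66" --pt "0 0 0.718 -0.711 -0.042 0.232 66" --pt "0 0 0.718 -0.711 -0.042 0.232 66" --pt "0 0 0.718 -0.711 -0.042 0.232 66" --pt "0 0 0.718 -0.711 -0.042 0.232 66" --pt "0 0 0 0 0 0 66" --pt "0 0 0 0 0 0 66"

```text
time: 2.8
ee_pos: [0.424, 0.1066, 0.1907]
tcp_rot: [0.0, 0.773, 0.634, 0.001]
ft_force: [-0.2, 0.6, 0.0]
grip_width: 0.0659
finger_force: 0.0
```

```bash
python3 plan.py .423 .104 .111 -11.5 4
python3 - <<'E'
from h import *
t=cam("top"); s=cam("scene")
a=cv2.resize(t["image"][230:330,190:340],None,fx=2.6,fy=2.6); b=cv2.resize(s["image"][90:240,300:450],None,fx=2.6,fy=2.6)
b=b[:390]; im=np.zeros((390,780,3),np.uint8); im[:a.shape[0],:a.shape[1]]=a; im[:b.shape[0],390:390+b.shape[1]]=b; cv2.imwrite("pics/c2.png",im)
E
```

```text
t 2.8 pos [0.424  0.1066 0.1907] yaw -11.27 tilt [0.08 0.06] F [-0.2  0.6  0. ] w 0.0659 ff 0.0
row 0.01 [-0.018 -0.004  0.498]
```

View pics/c2.png

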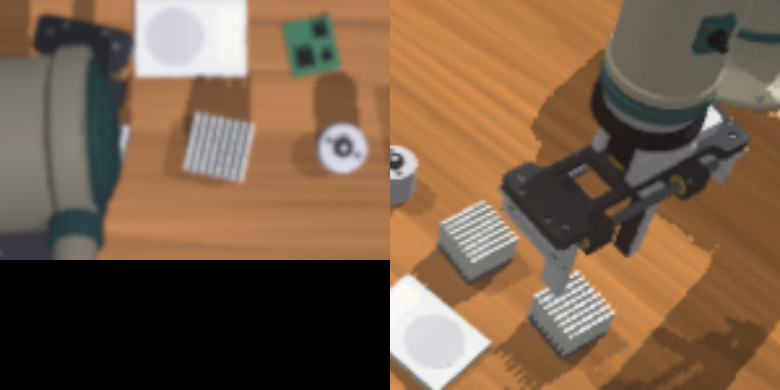

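The right half shows the gripper above heat sink 1, around (570,310), with the fingers square to its sides. Next I descend and grip.

apply_moves --pt "0 0 0 -0.05 0 0.6 66" --pt "0 0 0 0 0 0.6 66" --pt "0 0 0 0 0 0.5 66" --pt "0 0 0 0 0 0.29 66" --pt "0 0 0 0 0 0 66" --pt "0 0 0 0 0 0 40" --pt "0 0 0 0 0 0 40" --pt "0 0 0 0 0 0 40" --pt "0 0 0 0 0 0 40" --pt "0 0 0 0 0 0 40" --newtons 25

```text
time: 4.15
ee_pos: [0.4235, 0.1037, 0.1113]
tcp_rot: [0.0, 0.774, 0.634, 0.001]
ft_force: [-0.5, 0.3, 5.6]
grip_width: 0.0501
finger_force: 25.0
```

apply_moves --pt "0 0 0 0 0 -0.3 40" --pt "0 0 0 0 0 -0.8 40" --pt "0 0 0 0 0 -0.9 40" --pt "0 0 0 0 0 -0.8 40" --pt "0 0 0 0 0 0 40"

```text
time: 4.78
ee_pos: [0.4241, 0.1037, 0.2247]
tcp_rot: [0.002, 0.774, 0.634, 0.002]
ft_force: [-0.5, 0.3, -2.6]
grip_width: 0.0498
finger_force: 25.0
```

```bash
python3 plan.py .456 -.224 .22 10 12
```

```text
t 4.78 pos [0.4241 0.1037 0.2247] yaw -11.35 tilt [0.32 0.02] F [-0.5  0.3 -2.6] w 0.0498 ff 25.0
row -0.296 [-0.685  0.085  0.01 ]
```

apply_moves --pt "0 0 -0.296 -0.685 0.085 -0.03 40" --pt "0 0 -0.296 -0.685 0.085 -0.03 40" --pt "0 0 -0.296 -0.685 0.085 0 40" --pt "0 0 -0.296 -0.685 0.085 0 40" --pt "0 0 -0.296 -0.685 0.085 0 40" --pt "0 0 -0.296 -0.685 0.085 0 40" --pt "0 0 -0.296 -0.685 0.085 0 40" --pt "0 0 -0.296 -0.685 0.085 0 40" --pt "0 0 -0.296 -0.685 0.085 0 40" --pt "0 0 -0.296 -0.685 0.085 0 40" --pt "0 0 -0.296 -0.685 0.085 0 40" --pt "0 0 -0.296 -0.685 0.085 0 40"

```text
time: 6.28
ee_pos: [0.4536, -0.2246, 0.2229]
tcp_rot: [-0.002, 0.643, 0.766, -0.0]
ft_force: [-0.7, 0.3, -2.9]
grip_width: 0.0499
finger_force: 25.0
```

apply_moves --pt "0 0 0 0 0 0.3 40" --pt "0 0 0 0 0 0.3 40" --pt "0 0 0 0 0 0 40" --pt "0 0 0 0 0 0 40"

```text
time: 6.78
ee_pos: [0.4543, -0.2234, 0.2008]
tcp_rot: [-0.0, 0.643, 0.766, 0.0]
ft_force: [0.1, -0.2, -3.0]
grip_width: 0.0498
finger_force: 25.0
```

```bash
python3 plan.py .4553 -.224 .160 10 4
python3 - <<'E'
from h import *
t=cam("top"); s=cam("scene")
a=cv2.resize(t["image"][220:330,330:470],None,fx=2.8,fy=2.8); b=cv2.resize(s["image"][60:200,170:310],None,fx=2.8,fy=2.8)
im=np.zeros((392,784,3),np.uint8); im[:a.shape[0],:392]=a; im[:,392:]=b; cv2.imwrite("pics/c3.png",im)
E
```

```text
t 6.78 pos [ 0.4543 -0.2234  0.2008] yaw 10.01 tilt [-0.03  0.03] F [ 0.1 -0.2 -3. ] w 0.0498 ff 25.0
row 0.0 [-0.005  0.006  0.255]
```

View pics/c3.png

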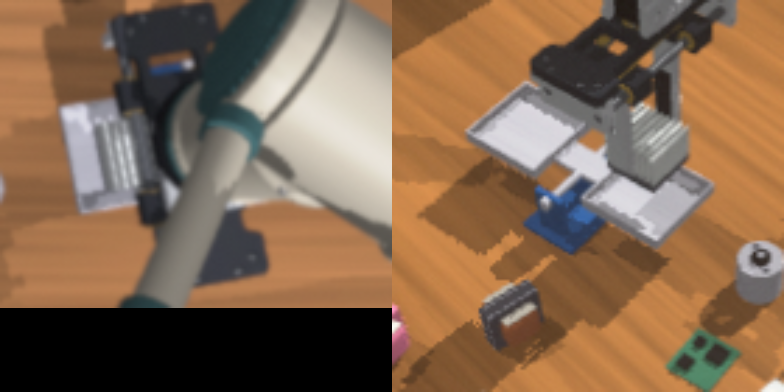

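Heat sink 1 hangs over the near pan, at about (645,150) in the right half, with the pan at (650,195).

apply_moves --pt "0 0 0 0 0 0.4 40" --pt "0 0 0 -0.01 0.02 0.35 40" --pt "0 0 0 -0.01 0.01 0.2 40" --pt "0 0 0 0 0 0.1 40" --pt "0 0 0 0 0 0 40"

```text
time: 7.5
ee_pos: [0.4559, -0.2249, 0.1589]
tcp_rot: [-0.0, 0.643, 0.766, 0.0]
ft_force: [-0.3, -0.5, -2.3]
grip_width: 0.0497
finger_force: 25.0
```

```bash
python3 plan.py .4553 -.224 .157 10 1
```

```text
t 7.5 pos [ 0.4559 -0.2249  0.1589] yaw 9.97 tilt [-0.01  0.01] F [-0.3 -0.5 -2.3] w 0.0497 ff 25.0
row -0.005 [ 0.024 -0.011  0.047]
```

apply_moves --pt "0 0 0 0 0 0.05 40" --pt "0 0 0 0 0 0.04 40" --pt "0 0 0 0 0 0 52" --pt "0 0 0 0 0 0 56" --pt "0 0 0 0 0 0 62" --pt "0 0 0 0 0 0 62" --pt "0 0 0 0 0 -0.4 62" --pt "0 0 0 0 0 -0.8 62" --pt "0 0 0 0 0 -0.9 66" --pt "0 0 0 0 0 0 66"

```text
time: 8.75
ee_pos: [0.4572, -0.2257, 0.242]
tcp_rot: [0.003, 0.643, 0.766, 0.0]
ft_force: [0.1, 0.3, -1.5]
grip_width: 0.066
finger_force: 0.0
```

```bash
python3 plan.py .4265 -.0035 .22 -11.5 8
```

```text
t 8.75 pos [ 0.4572 -0.2257  0.242 ] yaw 9.97 tilt [ 0.3 -0.2] F [ 0.1  0.3 -1.5] w 0.066 ff 0.0
row 0.447 [ 0.7   -0.09   0.066]
```

apply_moves --pt "0 0 0.447 0.7 -0.09 0.066 66" --pt "0 0 0.447 0.7 -0.09 0.066 66" --pt "0 0 0.447 0.7 -0.09 0.066 66" --pt "0 0 0.447 0.7 -0.09 0.066 66" --pt "0 0 0.447 0.7 -0.09 0.066 66" --pt "0 0 0.447 0.7 -0.09 0.066 66" --pt "0 0 0.447 0.7 -0.09 0.066 66" --pt "0 0 0.447 0.7 -0.09 0.066 66" --pt "0 0 0 0 0 0.6 66" --pt "0 0 0 0 0 0.1 66" --pt "0 0 0 0 0 0 66"

```text
time: 10.12
ee_pos: [0.4246, -0.0025, 0.1898]
tcp_rot: [-0.001, 0.774, 0.633, -0.001]
ft_force: [0.3, -0.2, 0.9]
grip_width: 0.0659
finger_force: 0.0
```

```bash
python3 plan.py .4265 -.0035 .111 -11.5 4;  python3 - <<'E'
from h import *
t=cam("top"); s=cam("scene")
a=cv2.resize(t["image"][220:330,330:470],None,fx=2.8,fy=2.8); b=cv2.resize(s["image"][60:200,170:310],None,fx=2.8,fy=2.8)
im=np.zeros((392,784,3),np.uint8); im[:a.shape[0],:392]=a; im[:,392:]=b; cv2.imwrite("pics/c4.png",im)
E
```

```text
t 10.12 pos [ 0.4246 -0.0025  0.1898] yaw -11.51 tilt [-0.09  0.02] F [ 0.3 -0.2  0.9] w 0.0659 ff 0.0
row -0.0 [-0.003  0.014  0.492]
```

View pics/c4.png

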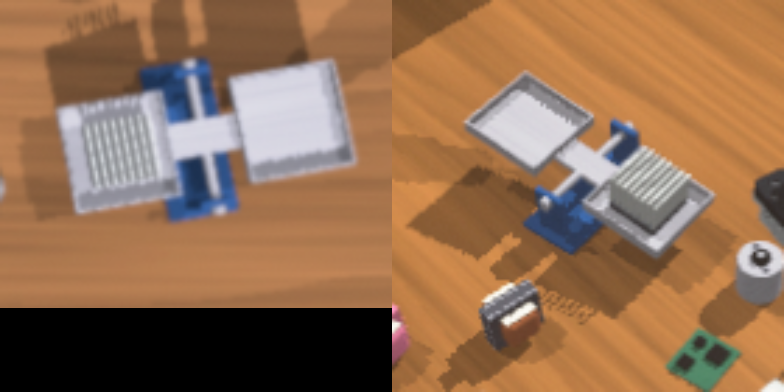

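Heat sink 1 sits flat in the tipped near pan, at (119,149) in the left half. Next is heat sink 2.

apply_moves --pt "0 0 0 0 0.04 0.6 66" --pt "0 0 0 0 0.02 0.6 66" --pt "0 0 0 0 0 0.5 66" --pt "0 0 0 0 0 0.27 66" --pt "0 0 0 0 0 0 66" --pt "0 0 0 0 0 0 40" --pt "0 0 0 0 0 0 40" --pt "0 0 0 0 0 0 40" --pt "0 0 0 0 0 0 40" --newtons 25

```text
time: 11.35
ee_pos: [0.4273, -0.0029, 0.1121]
tcp_rot: [0.0, 0.774, 0.633, 0.0]
ft_force: [-1.1, 0.1, 6.3]
grip_width: 0.0499
finger_force: 25.0
```

apply_moves --pt "0 0 0 0 0 -0.4 40" --pt "0 0 0 0 0 -0.9 40" --pt "0 0 0 0 0 -1 40" --pt "0 0 0 0 0 -0.9 40" --pt "0 0 0 0 0 -0.4 40" --pt "0 0 0 0 0 0 40"

```text
time: 12.1
ee_pos: [0.4278, -0.003, 0.2564]
tcp_rot: [0.001, 0.774, 0.633, 0.001]
ft_force: [0.4, -0.2, -2.5]
grip_width: 0.0498
finger_force: 25.0
```

```bash
python3 plan.py .4797 -.362 .25 10 12
python3 - <<'E'
from h import *
t=cam("top")
T=lambda a:np.array(a)/2.8+[330,220]-.3
for z in(.057-.008,): 
    print("panL",px2w(t,T([(58,106),(166,92),(180,195),(77,213)]),z).mean(0))
print("sink top",px2w(t,T([(82,120),(150,108),(158,180),(92,190)]),.085-.008).mean(0))
E
```

```text
t 12.1 pos [ 0.4278 -0.003   0.2564] yaw -11.49 tilt [ 0.17 -0.02] F [ 0.4 -0.2 -2.5] w 0.0498 ff 25.0
row -0.298 [-0.749  0.13   0.014]
panL [ 0.45533635 -0.22368015  0.049     ]
sink top [ 0.45582906 -0.21734679  0.077     ]
```

apply_moves --pt "0 0 -0.298 -0.749 0.13 0.014 40" --pt "0 0 -0.298 -0.749 0.13 0.014 40" --pt "0 0 -0.298 -0.749 0.13 0.014 40" --pt "0 0 -0.298 -0.749 0.13 0.014 40" --pt "0 0 -0.298 -0.749 0.13 0.014 40" --pt "0 0 -0.298 -0.749 0.13 0.014 40" --pt "0 0 -0.298 -0.749 0.13 0.014 40" --pt "0 0 -0.298 -0.749 0.13 0.014 40" --pt "0 0 -0.298 -0.749 0.13 0.014 40" --pt "0 0 -0.298 -0.749 0.13 0.014 40" --pt "0 0 -0.298 -0.749 0.13 0.014 40" --pt "0 0 -0.298 -0.749 0.13 0.014 40"

```text
time: 13.65
ee_pos: [0.4786, -0.3625, 0.2464]
tcp_rot: [-0.002, 0.643, 0.766, 0.0]
ft_force: [0.5, 0.5, -2.1]
grip_width: 0.0498
finger_force: 25.0
```

apply_moves --pt "0 0 0 0 0 0.5 40" --pt "0 0 0 0 0 0.5 40" --pt "0 0 0 0 0 0.4 40" --pt "0 0 0 0 0 0 40" --pt "0 0 0 0 0 0 40"

```text
time: 14.28
ee_pos: [0.4793, -0.3621, 0.1929]
tcp_rot: [0.0, 0.643, 0.766, 0.0]
ft_force: [-0.7, -0.2, -2.8]
grip_width: 0.0498
finger_force: 25.0
```

```bash
python3 plan.py .4797 -.3615 .158 10 4
```

```text
t 14.28 pos [ 0.4793 -0.3621  0.1929] yaw 9.98 tilt [ 0.03 -0.02] F [-0.7 -0.2 -2.8] w 0.0498 ff 25.0
row -0.001 [0.003 0.003 0.218]
```

apply_moves --pt "0 0 0 0.01 0 0.25 40" --pt "0 0 0 0 0 0.2 40" --pt "0 0 0 0 0 0.2 40" --pt "0 0 0 0 0 0.15 40" --pt "0 0 0 0 0 0.05 40" --pt "0 0 0 0 0 0 40" --pt "0 0 0 0 0 0 40"

```text
time: 15.15
ee_pos: [0.479, -0.3619, 0.1592]
tcp_rot: [0.0, 0.643, 0.766, -0.0]
ft_force: [-1.1, -2.3, 1.6]
grip_width: 0.0498
finger_force: 25.0
```

```bash
python3 plan.py .4797 -.3615 .158 10 1
python3 - <<'E'
from h import *
s=cam("scene"); crop(s,170,60,310,200,4,"pics/c5.png")
E
```

```text
t 15.15 pos [ 0.479  -0.3619  0.1592] yaw 9.97 tilt [ 0.02 -0.04] F [-1.1 -2.3  1.6] w 0.0498 ff 25.0
row -0.005 [0.007 0.02  0.029]
```

View pics/c5.png

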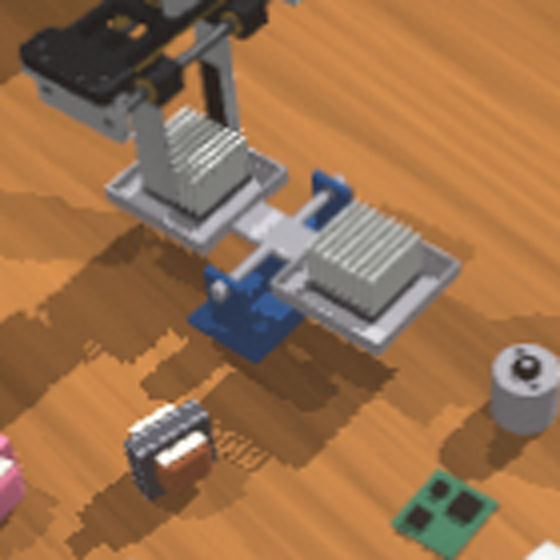

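The tray is almost level, with heat sink 2 resting in the far pan at (200,170) and heat sink 1 at (365,260). I release it.

apply_moves --pt "0 0 0 0 0 0 52" --pt "0 0 0 0 0 0 56" --pt "0 0 0 0 0 0 62" --pt "0 0 0 0 0 0 62" --pt "0 0 0 0 0 -0.3 62" --pt "0 0 0 0 0 -0.8 62" --pt "0 0 0 0 0 -1 70" --pt "0 0 0 0 0 0 70"

```text
time: 16.2
ee_pos: [0.4804, -0.3629, 0.2471]
tcp_rot: [0.004, 0.643, 0.766, -0.0]
ft_force: [-0.6, 0.5, -0.2]
grip_width: 0.0695
finger_force: 0.0
```

```bash
python3 plan.py .426 -.1092 .2 8 8
```

```text
t 16.2 pos [ 0.4804 -0.3629  0.2471] yaw 9.97 tilt [ 0.36 -0.33] F [-0.6  0.5 -0.2] w 0.0695 ff 0.0
row 0.041 [ 0.811 -0.043  0.142]
```

apply_moves --pt "0 0 0.041 0.811 -0.043 0.1 70" --pt "0 0 0.041 0.811 -0.043 0.1 70" --pt "0 0 0.041 0.811 -0.043 0.1 66" --pt "0 0 0.041 0.811 -0.043 0.1 62" --pt "0 0 0.041 0.811 -0.043 0.15 60" --pt "0 0 0.041 0.811 -0.043 0.2 60" --pt "0 0 0.041 0.811 -0.043 0.2 60" --pt "0 0 0.041 0.811 -0.043 0.2 60" --pt "0 0 0 0 0 0 60" --pt "0 0 0 0 0 0 60"

```text
time: 17.45
ee_pos: [0.4247, -0.1081, 0.1969]
tcp_rot: [0.001, 0.656, 0.755, -0.0]
ft_force: [-0.1, 0.4, 0.4]
grip_width: 0.0601
finger_force: 0.0
```

```bash
python3 plan.py .426 -.1092 .105 8 4
python3 - <<'E'
from h import *
t=cam("top"); s=cam("scene")
a=cv2.resize(t["image"][220:330,330:470],None,fx=2.8,fy=2.8); b=cv2.resize(s["image"][60:200,170:310],None,fx=2.8,fy=2.8)
im=np.zeros((392,784,3),np.uint8); im[:a.shape[0],:392]=a; im[:,392:]=b; cv2.imwrite("pics/c6.png",im)
E
```

```text
t 17.45 pos [ 0.4247 -0.1081  0.1969] yaw 8.03 tilt [ 0.04 -0.05] F [-0.1  0.4  0.4] w 0.0601 ff 0.0
row 0.001 [-0.007  0.006  0.574]
```

View pics/c6.png

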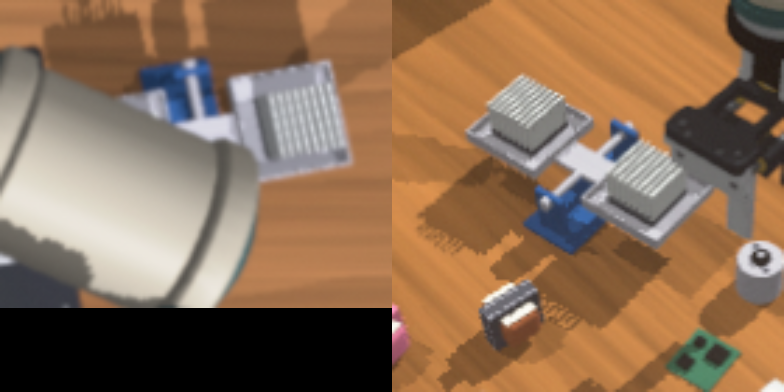

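Both heat sinks stand in their pans, at (528,115) and (648,180) in the right half. I'll check the level exactly once the arm is out of the view. Now motor 2.

apply_moves --pt "0 0 0 -0.01 0.02 0.7 60" --pt "0 0 0 -0.01 0.01 0.7 60" --pt "0 0 0 0 0 0.6 60" --pt "0 0 0 0 0 0.3 60" --pt "0 0 0 0 0 0 60" --pt "0 0 0 0 0 0 30" --pt "0 0 0 0 0 0 30" --pt "0 0 0 0 0 0 30" --pt "0 0 0 0 0 0 30" --pt "0 0 0 0 0 -0.4 30" --pt "0 0 0 0 0 -0.9 30" --pt "0 0 0 0 0 -0.9 30" --newtons 25

```text
time: 19.05
ee_pos: [0.4248, -0.1078, 0.1931]
tcp_rot: [-0.001, 0.656, 0.755, -0.0]
ft_force: [0.6, 0.1, -2.3]
grip_width: 0.0415
finger_force: 25.0
```

```bash
python3 plan.py .479 .251 .2 8 10
```

```text
t 19.05 pos [ 0.4248 -0.1078  0.1931] yaw 8.01 tilt [-0.12  0.06] F [ 0.6  0.1 -2.3] w 0.0415 ff 25.0
row 0.0 [ 0.869  0.259 -0.017]
```

apply_moves --pt "0 0 0 0.869 0.259 0 30" --pt "0 0 0 0.869 0.259 0 30" --pt "0 0 0 0.869 0.259 0 30" --pt "0 0 0 0.869 0.259 0 30" --pt "0 0 0 0.869 0.259 0 30" --pt "0 0 0 0.869 0.259 0 30" --pt "0 0 0 0.869 0.259 0 30" --pt "0 0 0 0.869 0.259 0 30" --pt "0 0 0 0.869 0.259 0 30" --pt "0 0 0 0.869 0.259 0 30" --pt "0 0 0 0 0 0 30" --pt "0 0 0 0 0 0 30"

```text
time: 20.55
ee_pos: [0.479, 0.2499, 0.1921]
tcp_rot: [-0.0, 0.656, 0.755, -0.001]
ft_force: [0.4, 0.2, -2.1]
grip_width: 0.0416
finger_force: 25.0
```

```bash
python3 plan.py .479 .251 .112 8 4
python3 - <<'E'
from h import *
t=cam("top"); s=cam("scene")
a=cv2.resize(t["image"][220:330,330:470],None,fx=2.8,fy=2.8); b=cv2.resize(s["image"][60:200,170:310],None,fx=2.8,fy=2.8)
im=np.zeros((392,784,3),np.uint8); im[:a.shape[0],:392]=a; im[:,392:]=b; cv2.imwrite("pics/c7.png",im)
E
```

```text
t 20.55 pos [0.479  0.2499 0.1921] yaw 8.04 tilt [-0.11 -0.07] F [ 0.4  0.2 -2.1] w 0.0416 ff 25.0
row 0.002 [0.007 0.002 0.501]
```

View pics/c7.png

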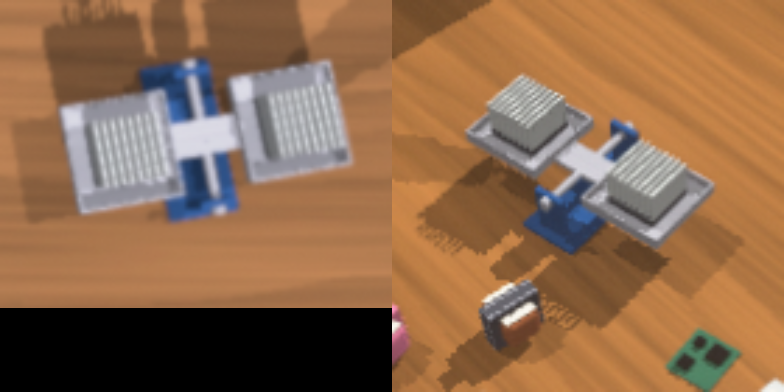

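apply_moves --pt "0 0 0 0.02 0.01 0.6 30" --pt "0 0 0 0 0 0.6 30" --pt "0 0 0 0 0 0.5 30" --pt "0 0 0 0 0 0.25 30" --pt "0 0 0 0 0 0.05 30" --pt "0 0 0 0 0 0 30"

```text
time: 21.4
ee_pos: [0.4805, 0.2513, 0.1133]
tcp_rot: [0.0, 0.656, 0.755, 0.001]
ft_force: [-0.4, 0.5, -1.3]
grip_width: 0.0413
finger_force: 25.0
```

```bash
python3 plan.py .479 .251 .112 8 4
python3 - <<'E'
from h import *
t=cam("top"); s=cam("scene")
T=lambda a:np.array(a)/2.8+[330,220]-.3
for n,q in (("L",[(90,120),(163,109),(172,180),(100,188)]),("R",[(265,92),(335,82),(343,148),(277,162)])): print(n,px2w(t,T(q),.085).mean(0).round(4))
s0=cv2.imread("pics/scene0.png"); g=lambda i:cv2.cvtColor(i,cv2.COLOR_BGR2GRAY)
for n,(u,v) in {"far-left":(196,107),"near-right":(284,127),"near-front":(264,147),"far-front":(221,123),"pivotpost":(233,135)}.items():
    # match small patch of the level picture in the present one, subpixel by upsampling
    a=cv2.resize(g(s0)[v-4:v+5,u-6:u+7],None,fx=8,fy=8,interpolation=cv2.INTER_CUBIC); b=cv2.resize(g(s["image"])[v-10:v+11,u-12:u+13],None,fx=8,fy=8,interpolation=cv2.INTER_CUBIC)
    r=cv2.minMaxLoc(cv2.matchTemplate(b,a,cv2.TM_CCOEFF_NORMED)); print(n,round(r[1],2),np.array(r[3])/8-[6,6])
E
```

```text
t 21.4 pos [0.4805 0.2513 0.1133] yaw 7.98 tilt [0.06 0.03] F [-0.4  0.5 -1.3] w 0.0413 ff 25.0
row -0.001 [-0.    -0.01   0.008]
L [ 0.4558 -0.2239  0.085 ]
R [ 0.4778 -0.3619  0.085 ]
far-left 0.91 [ 0.25 -0.25]
near-right 0.98 [0. 0.]
near-front 1.0 [0. 0.]
far-front 1.0 [0. 0.]
pivotpost 0.99 [0. 0.]
```

The tray matches its level reference to within 0.25 px, and both sinks are within about 2 mm of the pan centres. I lower the motor and release it.

apply_moves --pt "0 0 0 0 0 0.05 30" --pt "0 0 0 0 0 0.03 30" --pt "0 0 0 0 0 0 46" --pt "0 0 0 0 0 0 54" --pt "0 0 0 0 0 0 58" --pt "0 0 0 0 0 0 58" --pt "0 0 0 0 0 -0.4 58" --pt "0 0 0 0 0 -0.9 58" --pt "0 0 0 0 0 -0.8 60" --pt "0 0 0 0 0 0 60"

```text
time: 22.75
ee_pos: [0.4815, 0.2519, 0.1959]
tcp_rot: [0.001, 0.656, 0.755, 0.003]
ft_force: [1.2, 0.2, 0.2]
grip_width: 0.0595
finger_force: 0.0
```

```bash
python3 plan.py .6255 .196 .18 8 6
```

```text
t 22.75 pos [0.4815 0.2519 0.1959] yaw 8.0 tilt [0.31 0.12] F [1.2 0.2 0.2] w 0.0595 ff 0.0
row -0.0 [-0.314  0.562  0.069]
```

apply_moves --pt "0 0 0 -0.314 0.562 0 60" --pt "0 0 0 -0.314 0.562 0 60" --pt "0 0 0 -0.314 0.562 0 60" --pt "0 0 0 -0.314 0.562 0 60" --pt "0 0 0 -0.314 0.562 0.1 60" --pt "0 0 0 -0.314 0.562 0.2 60" --pt "0 0 0 0 0 0 60" --pt "0 0 0 0 0 0 60"

```text
time: 23.75
ee_pos: [0.6236, 0.195, 0.1802]
tcp_rot: [-0.001, 0.656, 0.755, -0.001]
ft_force: [-0.0, 0.3, -0.5]
grip_width: 0.0601
finger_force: 0.0
```

```bash
python3 plan.py .6255 .196 .105 8 4
```

```text
t 23.75 pos [0.6236 0.195  0.1802] yaw 7.97 tilt [-0.17 -0.02] F [-0.   0.3 -0.5] w 0.0601 ff 0.0
row -0.001 [0.004 0.014 0.47 ]
```

apply_moves --pt "0 0 0 0.01 0.03 0.6 60" --pt "0 0 0 0 0 0.6 60" --pt "0 0 0 0 0 0.4 60" --pt "0 0 0 0 0 0.27 60" --pt "0 0 0 0 0 0 60" --pt "0 0 0 0 0 0 30" --pt "0 0 0 0 0 0 30" --pt "0 0 0 0 0 0 30" --pt "0 0 0 0 0 0 30" --pt "0 0 0 0 0 -0.4 30" --pt "0 0 0 0 0 -1 30" --pt "0 0 0 0 0 -1 30"

```text
time: 25.25
ee_pos: [0.625, 0.1959, 0.2038]
tcp_rot: [-0.0, 0.656, 0.755, -0.0]
ft_force: [1.6, 0.1, -2.8]
grip_width: 0.0414
finger_force: 25.0
```

```bash
python3 plan.py .469 .330 .2 8 6
```

```text
t 25.25 pos [0.625  0.1959 0.2038] yaw 8.0 tilt [-0.05 -0.01] F [ 1.6  0.1 -2.8] w 0.0414 ff 25.0
row -0.0 [ 0.644 -0.566  0.016]
```

apply_moves --pt "0 0 0 0.644 -0.566 0 30" --pt "0 0 0 0.644 -0.566 0 30" --pt "0 0 0 0.644 -0.566 0 30" --pt "0 0 0 0.644 -0.566 0 30" --pt "0 0 0 0.644 -0.566 0 30" --pt "0 0 0 0.644 -0.566 0 30" --pt "0 0 0 0 0 0 30" --pt "0 0 0 0 0 0 30"

```text
time: 26.25
ee_pos: [0.4697, 0.3301, 0.2032]
tcp_rot: [0.001, 0.656, 0.755, 0.0]
ft_force: [-0.1, -0.6, -2.3]
grip_width: 0.0418
finger_force: 25.0
```

```bash
python3 plan.py .469 .330 .111 8 4
python3 - <<'E'
from h import *
s=cam("scene"); crop(s,270,130,480,310,2.8,"pics/c8.png")
E
```

```text
t 26.25 pos [0.4697 0.3301 0.2032] yaw 8.03 tilt [ 0.07 -0.01] F [-0.1 -0.6 -2.3] w 0.0418 ff 25.0
row 0.001 [ 0.    -0.005  0.576]
```

View pics/c8.png

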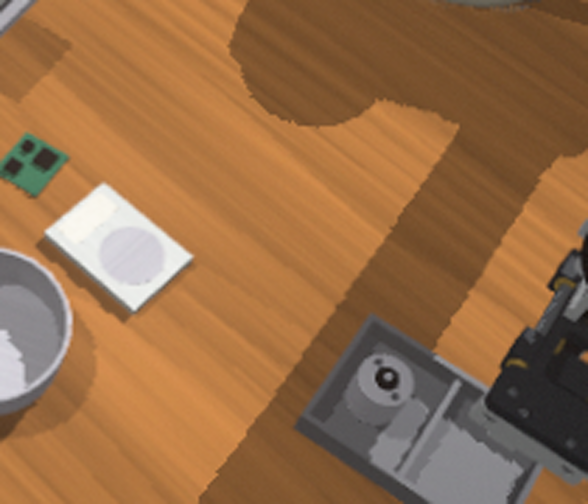

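Motor 2 stands upright in its bay at (382,390), and the drive at (118,248) is untouched. Motor 1 goes into the other bay.

apply_moves --pt "0 0 0 0 0 0.7 30" --pt "0 0 0 0 0 0.7 30" --pt "0 0 0 0 0 0.5 30" --pt "0 0 0 0 0 0.3 30" --pt "0 0 0 0 0 0.1 30" --pt "0 0 0 0 0 0 30" --pt "0 0 0 0 0 0 46" --pt "0 0 0 0 0 0 54" --pt "0 0 0 0 0 0 58" --pt "0 0 0 0 0 -0.4 58" --pt "0 0 0 0 0 -0.9 58" --pt "0 0 0 0 0 -0.9 60"

```text
time: 27.8
ee_pos: [0.4693, 0.3303, 0.2006]
tcp_rot: [0.0, 0.656, 0.755, 0.0]
ft_force: [0.2, -0.1, 0.1]
grip_width: 0.0598
finger_force: 0.0
```

```bash
python3 plan.py .616 -.220 .2 -6.5 16
```

```text
t 27.8 pos [0.4693 0.3303 0.2006] yaw 8.0 tilt [0.03 0.02] F [ 0.2 -0.1  0.1] w 0.0598 ff 0.0
row 0.151 [-0.867  0.212  0.001]
```

apply_moves --pt "0 0 0.151 -0.867 0.212 0 60" --pt "0 0 0.151 -0.867 0.212 0 60" --pt "0 0 0.151 -0.867 0.212 0 60" --pt "0 0 0.151 -0.867 0.212 0 60" --pt "0 0 0.151 -0.867 0.212 0 60" --pt "0 0 0.151 -0.867 0.212 0 60" --pt "0 0 0.151 -0.867 0.212 0 66" --pt "0 0 0.151 -0.867 0.212 0 66" --pt "0 0 0.151 -0.867 0.212 0 66" --pt "0 0 0.151 -0.867 0.212 0 66" --pt "0 0 0.151 -0.867 0.212 0 66" --pt "0 0 0.151 -0.867 0.212 0 66"

```text
time: 29.3
ee_pos: [0.5931, -0.0806, 0.2]
tcp_rot: [0.001, 0.725, 0.689, 0.001]
ft_force: [-0.3, 0.2, -0.2]
grip_width: 0.0659
finger_force: 0.0
```

apply_moves --pt "0 0 0.151 -0.867 0.212 0 66" --pt "0 0 0.151 -0.867 0.212 0 66" --pt "0 0 0.151 -0.867 0.212 0 66" --pt "0 0 0.151 -0.867 0.212 0 66" --pt "0 0 0 0 0 0.4 66" --pt "0 0 0 0 0 0 66" --pt "0 0 0 0 0 0 66"

```text
time: 30.18
ee_pos: [0.6159, -0.2189, 0.1828]
tcp_rot: [-0.001, 0.746, 0.666, 0.0]
ft_force: [0.9, 1.0, 0.4]
grip_width: 0.0663
finger_force: 0.0
```

```bash
python3 plan.py .616 -.220 .107 -6.5 4
python3 - <<'E'
from h import *
s=cam("scene"); crop(s,150,80,350,230,3,"pics/c9.png")
E
```

```text
t 30.18 pos [ 0.6159 -0.2189  0.1828] yaw -6.43 tilt [-0.03  0.05] F [0.9 1.  0.4] w 0.0663 ff 0.0
row 0.003 [-0.007  0.001  0.474]
```

View pics/c9.png

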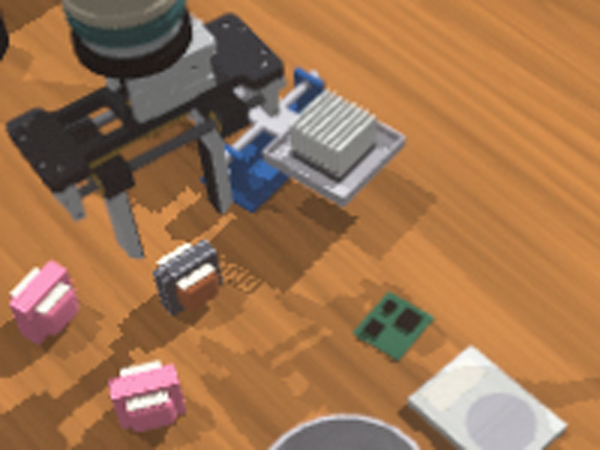

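The gripper is above the dark transformer at (190,275), closing along its core. The pink look-alikes at (45,300) and (147,395) are clear of the fingers.

apply_moves --pt "0 0 0 -0.02 0 0.5 66" --pt "0 0 0 0 0 0.6 66" --pt "0 0 0 0 0 0.5 66" --pt "0 0 0 0 0 0.29 66" --pt "0 0 0 0 0 0 66" --pt "0 0 0 0 0 0 40" --pt "0 0 0 0 0 0 40" --pt "0 0 0 0 0 0 40" --pt "0 0 0 0 0 0 40" --newtons 30

```text
time: 31.35
ee_pos: [0.616, -0.2211, 0.1081]
tcp_rot: [0.0, 0.746, 0.666, 0.0]
ft_force: [-1.5, 1.1, 5.2]
grip_width: 0.0504
finger_force: 29.6
```

apply_moves --pt "0 0 0 0 0 -0.4 40" --pt "0 0 0 0 0 -0.9 40" --pt "0 0 0 0 0 -0.9 40" --pt "0 0 0 0 0 -0.3 40" --pt "0 0 0 0 0 0 40"

```text
time: 31.98
ee_pos: [0.6162, -0.2211, 0.2075]
tcp_rot: [0.0, 0.746, 0.666, 0.0]
ft_force: [0.1, -0.2, -5.0]
grip_width: 0.0499
finger_force: 29.6
```

```bash
python3 plan.py .659 .014 .2 -6.5 8
```

```text
t 31.98 pos [ 0.6162 -0.2211  0.2075] yaw -6.5 tilt [ 0.06 -0.02] F [ 0.1 -0.2 -5. ] w 0.0499 ff 29.6
row 0.0 [0.745 0.05  0.023]
```

apply_moves --pt "0 0 0 0.745 0.05 0 40" --pt "0 0 0 0.745 0.05 0 40" --pt "0 0 0 0.745 0.05 0 40" --pt "0 0 0 0.745 0.05 0 40" --pt "0 0 0 0.745 0.05 0 40" --pt "0 0 0 0.745 0.05 0 40" --pt "0 0 0 0.745 0.05 0 40" --pt "0 0 0 0.745 0.05 0 40" --pt "0 0 0 0 0 0.4 40" --pt "0 0 0 0 0 0 40" --pt "0 0 0 0 0 0 40"

```text
time: 33.35
ee_pos: [0.6585, 0.0131, 0.1901]
tcp_rot: [-0.001, 0.746, 0.666, -0.001]
ft_force: [-0.1, 0.5, -4.0]
grip_width: 0.0501
finger_force: 29.6
```

```bash
python3 plan.py .659 .014 .1115 -6.5 4
python3 - <<'E'
from h import *
s=cam("scene"); crop(s,190,150,330,290,4,"pics/c10.png")
E
```

```text
t 33.35 pos [0.6585 0.0131 0.1901] yaw -6.55 tilt [-0.11 -0.01] F [-0.1  0.5 -4. ] w 0.0501 ff 29.6
row -0.002 [0.006 0.004 0.491]
```

View pics/c10.png

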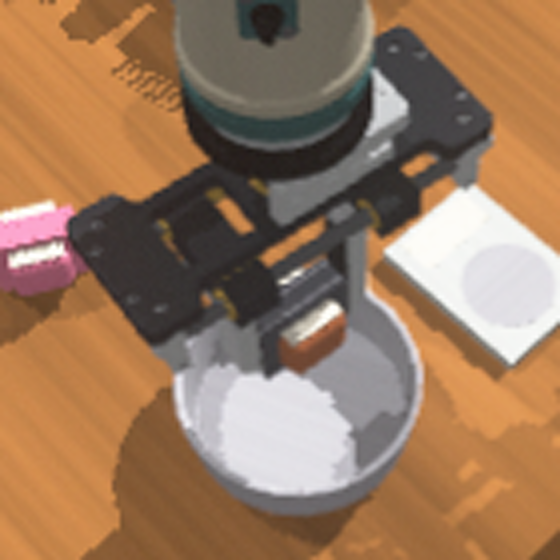

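The transformer hangs over the tub, at (300,335) with the tub centre near (300,400). The offset is due to its height. I lower it.

apply_moves --pt "0 0 0 0.01 0.01 0.6 40" --pt "0 0 0 0 0 0.6 40" --pt "0 0 0 0 0 0.5 40" --pt "0 0 0 0 0 0.2 40" --pt "0 0 0 0 0 0.06 40" --pt "0 0 0 0 0 0.02 40" --pt "0 0 0 0 0 0 54" --pt "0 0 0 0 0 0 60" --pt "0 0 0 0 0 0 64" --pt "0 0 0 0 0 -0.4 64" --pt "0 0 0 0 0 -0.9 64" --pt "0 0 0 0 0 -0.9 64"

```text
time: 34.9
ee_pos: [0.6595, 0.0144, 0.202]
tcp_rot: [0.0, 0.746, 0.666, 0.0]
ft_force: [0.5, -0.0, 0.0]
grip_width: 0.0637
finger_force: 0.0
```

```bash
python3 plan.py .35 .35 .3 30 12
```

```text
t 34.9 pos [0.6595 0.0144 0.202 ] yaw -6.49 tilt [0.04 0.  ] F [ 0.5 -0.   0. ] w 0.0637 ff 0.0
row -0.507 [ 0.816 -0.519 -0.205]
```

apply_moves --pt "0 0 0 0 0 -0.5 64" --pt "0 0 0 0 -0.5 -0.5 64" --pt "0 0 0 0 -0.9 -0.4 64" --pt "0 0 0 0 -0.9 -0.4 64" --pt "0 0 0 0 -0.9 -0.4 64" --pt "0 0 0 0 -0.9 -0.4 64" --pt "0 0 0 0 -0.9 -0.4 64" --pt "0 0 0 0 -0.9 -0.3 64" --pt "0 0 0 0 -0.9 0 64" --pt "0 0 0 0 -0.9 0 64" --pt "0 0 0 0 0 0 64"

```text
time: 36.28
ee_pos: [0.3511, 0.0495, 0.3332]
tcp_rot: [0.001, 0.746, 0.666, 0.001]
ft_force: [0.7, 0.8, -0.5]
grip_width: 0.0639
finger_force: 0.0
```

Run:
```python
from h import *
t=cam("top"); crop(t,100,130,470,310,2.15,"pics/t11.png")
```

```text
(no output)
```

View pics/t11.png

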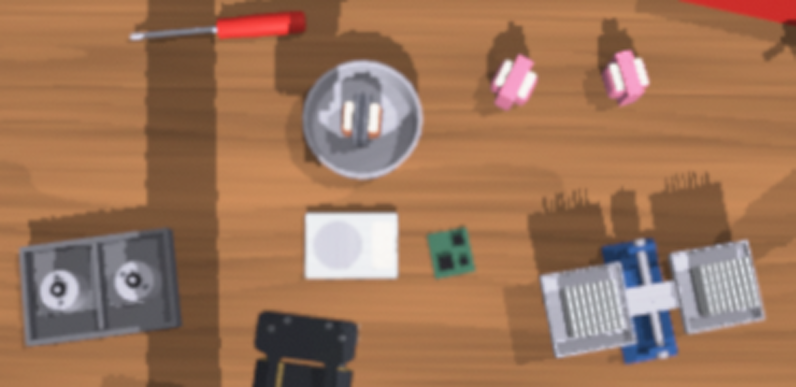

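Everything is in place. The transformer is at (362,118) in the tub, whose centre is (363,119). The motors are at (59,290) and (133,281), one in each bay, and the heat sinks at (594,307) and (722,285) in level pans. The drive and screwdriver have not moved, so I hand in.

```bash
python3 -c "
from station import finish_job
print(finish_job())"
```

```text
the job is handed in; nothing more can be done
None
```

All five parts are sorted and upright: the heat sinks are level on the pivoting tray, there is one motor in each bay, and the transformer is in the middle of the tub; the hard disk and screwdriver look unmoved, and I handed the job in after about 36 s of robot time.

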